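# Close the split filter housing for its leak test

## Task

Take the filter housing's cover by its blue grip, slide it out of the open end of its parking dock, and fit it down over the two brass dowels of the lower half, either way round. Press it down against the sprung orange seal until the two halves meet fully flush, and finish while still holding it pressed shut, because the seal pushes it open again if you let go. Leave the other things on the bench where they are.

Things in the scene. Friction and masses are not known exactly. Their poses are not given: they have to be found in the camera images.
- cover_grip (a point): Centre of the blue grip of the loose cover (upper housing half, about 0.3 kg). Grip: upright plastic block 24 mm (x) by 28 mm (y), 42 mm tall, on the middle of an aluminium plate 60 mm (x) by 100 mm (y), 14 mm thick. The point is 35 mm above the plate's underside, 21 mm below the grip's top. z up; it starts flat in the dock, its axes within a few degrees of the dock's.
- cover_under (a point): Centre of the underside of the cover's plate, same axes as the grip point. Two countersunk through holes of 10.5 mm lie at y = +36 and -36 mm (x = 0). Holes, plate and grip are symmetric, so the cover fits either way round.
- dock: White fixed parking dock, origin at the surface below where the cover's middle sits. A channel along x, open only at -x (mouth, roughly towards the robot): floor 8 mm high, x = -36 to 42 mm; side walls at |y| = 52 to 58; back wall at x = 36 to 42. Grey lips at |y| = 40 to 58, 24.5 to 29.5 mm above the surface, overhang the plate with 2.5 mm of play above and 2 mm each side.
- dock_mouth (a point): Middle of the dock's mouth at floor height (8 mm up), 36 mm along the dock's -x from its origin; same axes. The lips stop the cover being lifted: slide it out along the dock's -x; its plate is free once its middle is 30 mm past this point. The blue grip stands up through the 80 mm gap between the lips, to 64 mm above the surface.
- lower_face (a point): Centre of the top face of the fixed lower half, 34 mm above the surface; z up. Aluminium block 60 mm (x) by 100 mm (y) on a blue foot 96 by 150 by 10 mm. Two brass dowels at y = +36 and -36 mm (x = 0): 8 mm thick, 18 mm tall, the top 7 mm tapering to a 3.6 mm tip. Shut, the cover's underside lies on this face, its grip point 35 mm above this point.
- seal (a joint): Travel (m) of the orange sprung seal disc, 36 mm across, in the middle of the lower face: 0 = up, 5 mm proud of the face; 0.005 = level with the face, where the halves meet (it stops at 0.007). It resists with about 5 N at 0, rising evenly to 11 N at 0.005: more than the cover's weight, so an unheld cover is lifted 5 mm open.
- septa_jar_mid (a point): Bystander: small lidded jar, 40 mm across, 45 mm tall; its middle.
- amber_bottle_mid (a point): Bystander: amber bottle, 60 mm across, 120 mm tall; its middle.
- vial_mid (a point): Bystander: glass vial with blue cap, 22 mm across, 46 mm tall; its middle.
- spanner_grip (a point): Bystander: steel spanner, 150 mm long, lying flat; a point on its handle.
- beaker_mid (a point): Bystander: glass beaker, 68 mm across, 85 mm tall; its middle.
- gasket_mid (a point): Bystander: red sealing ring, 48 mm across, 6 mm thick, lying flat; its centre.
Things that resemble listed ones, but are neither listed nor needed, are in the scene too. There is more than one size of the dock; the job needs the smallest.

How it is judged:
By the outcome, as a careful person would: the job done as asked, in the order asked, and still so for the second after the job is handed in, while the arm keeps its last pose, push and grip.
It also fails if it takes over 53 s, if anything falls off the work surface, if the arm or the gripper's body presses on something with over 40 N, if the wrist force passes 120 N, or if a joint passes its speed limit or range.

## Robot

A 6-joint arm with a two-finger parallel gripper is mounted at the origin on the work surface. World frame = base frame: x ahead of the robot, y to its left, z up, the work surface at z = 0. Lengths are in mm, angles in rad, forces in N, time in s.
With the tool pointing down it reaches from about 375 to 900 mm from the base axis. Payload 3.1 kg.
Tool frame: the origin (TCP) lies at the very end of the fingers, on their centre line; the grasp point (between the pads) lies 19 mm behind it; z points along the fingers, x is the direction in which the jaws open and shut, and the axes are right-handed (so a half turn about z gives the same grasp; the last joint's range is limited). The gripper opens to 85 mm and grips with 20 to 120 N. Pads are 22 mm wide; open, the fingers measure 114 mm over their backs; the gripper's body (76 mm by 85 mm) begins 54 mm behind the grasp point. The pads swing forward as they close: fully open they stand 13 mm farther back than shut.
Start: joints at [-1.308, 0.527, 1.433, -0, 1.181, -0.178], TCP at [267.248, -564.956, 231.31] pointing down, gripper open.
Joint ranges: [-3.08, 3.08], [-0.75, 2.2], [0.22, 2.44], [-1.43, 4.57], [0, 2.65], [-2.85, 2.85]. Speed limits (rad/s): [2.79, 2.79, 3.14, 3.14, 3.14, 3.14].

## Interface

Orientations are given as a unit quaternion [w, x, y, z].
In Python, from cell import bot gives the robot as it stands.
- The arm moves only by the tool jog_arm, never from a script. Its arguments are lists of equal length, an entry for each row: "delta_pos": the shift along the tool's x, y, z scaled (see below), a list of three; "rot": the turn, a rotation vector about the tool's x, y, z scaled (see below), a list of three. A call has 1 to 10 rows; each row is the pose to reach, as a shift and turn from the pose measured when the call began, along the tool's axes at that moment; what a row does not reach only later rows make up. The controller multiplies each number of a shift by 150 mm and each number of a turn by 30 degrees. A row lasts 1/8 s, in which the tool goes at most 62.5 mm and 10.7 degrees, less where a joint would pass 70% of its speed; a pose out of reach is approached as far as the arm can. A call with a number of a shift or a turn outside -1 to 1 is refused whole. A call with a gripper value outside its range is refused whole. "hand" is the closure, from 0 (fully open) to 1 (shut), set as the call begins (left out, the last holds). The fingers move at their own pace and stop on an object; "newtons" is the grip in N (left out, the last holds). Time passes only in rows, so rows that repeat a pose let the fingers close. It gives the time, the measured TCP pose, the force and the opening at its end, in the units of the state.
- bot.get_state(): the state, without advancing time (a new reading comes with each control period).
- bot.grab_frame(name): name is "side" or "top" or "wrist"; returns a dict with "frame" (400x640x3 uint8, red, green, blue), "depth" (400x640 float32, mm along the optical axis (not along the pixel's ray), 0 where there is no reading), "fov_y" (degrees; the focal length in pixels is half the picture's height over the tangent of half this angle, whatever the lens; pixels are square), "cx", "cy" (the principal point, pixels), "camera_from_world" (4x4, takes a point from world to camera coordinates); the wrist camera has in their place "tool_from_camera" (4x4, takes a point from camera to tool coordinates, whose origin is the TCP and whose axes are the tool frame's). Camera axes: x right, y down, z forward; pixel columns grow to the right and rows downward; lengths in mm; the calibration is good to about 2 mm. A picture is of the moment at which its call begins: read the wrist's pose just before it.
- bot.finish_job(): hands the job in, once; it reports no verdict.
The state is a dict: "time": time; "qpos": joint angles; "joint_velocities": joint speeds; "joint_efforts": joint torques, N m; "eef_pos": TCP position; "orientation": TCP orientation; "ft_force": force on the tool from outside, world axes, zero at the start; "wrist_torque": the same for the moment, N m; "gripper_width": finger opening in mm.
Only numpy, scipy, OpenCV 4.12 (cv2) and the standard library are available. Lean on these libraries where they do the work, as an engineer would, in place of code of your own. Each camera call takes 0.05 s, during which the arm holds its last target.

## Working session

There is one attempt and no reset: what is moved stays moved. The work goes in short steps, Python scripts to look and compute and a tool call to move; the robot and the scene stay as the last step left them, time stands still between calls to the robot, and variables do not carry over. Pictures are saved under pics/ and viewed, and the job is handed in when it is done.

Besides the shell and the picture viewer there is one more tool, called as name(argument=value, ...), one argument or row to a line, values as JSON. jog_arm: Moves the arm, as the interface text tells. Its arguments: {"type":"object","properties":{"delta_pos":{"type":"array","items":{"type":"array","items":{"type":"number","minimum":-1,"maximum":1}}},"rot":{"type":"array","items":{"type":"array","items":{"type":"number","minimum":-1,"maximum":1}}},"hand":{"type":"number"},"newtons":{"type":"number"}},"required":["delta_pos","rot"]}

```bash
mkdir -p pics; ls
cat > h.py <<'E'
import numpy as np,cv2
from cell import bot
from scipy.spatial.transform import Rotation as R
def grab(n):
    s=bot.get_state(); f=bot.grab_frame(n)
    H,W=f['depth'].shape
    fl=H/2/np.tan(np.radians(f['fov_y'])/2)
    K=(fl,f['cx'],f['cy'])
    if 'camera_from_world' in f: T=np.linalg.inv(np.array(f['camera_from_world']))
    else:
        q=s['orientation']; M=np.eye(4); M[:3,:3]=R.from_quat([q[1],q[2],q[3],q[0]]).as_matrix(); M[:3,3]=s['eef_pos']
        T=M@np.array(f['tool_from_camera'])
    d=dict(rgb=f['frame'],depth=f['depth'],K=np.array(K),T=T); np.savez('last_%s.npz'%n,**d); return d
def load(n): return dict(np.load('last_%s.npz'%n))
def dep(d):
    fl,cx,cy=d['K'];H,W=d['depth'].shape
    u,v=np.meshgrid(np.arange(W),np.arange(H)); z=d['depth']
    P=np.stack([(u-cx)/fl*z,(v-cy)/fl*z,z],-1)
    return P@d['T'][:3,:3].T+d['T'][:3,3]
def ray(d,u,v,zp):
    fl,cx,cy=d['K']; r=d['T'][:3,:3]@np.array([(u-cx)/fl,(v-cy)/fl,1]); o=d['T'][:3,3]
    return o+r*(zp-o[2])/r[2]
def proj(d,p):
    fl,cx,cy=d['K']; c=np.linalg.inv(d['T'])@np.append(p,1); return fl*c[0]/c[2]+cx, fl*c[1]/c[2]+cy
def save(img,name): cv2.imwrite('pics/'+name,img[...,::-1])
E
python3 - <<'E'
from h import *
for n in ['top','side','wrist']:
    d=grab(n); save(d['rgb'],n+'0.png'); print(n,d['K'],d['T'].round(2).tolist())
s=bot.get_state();print(s)
E
```

```text
pics
top [445.82437699 316.82007736 196.06965334] [[0.03, -1.0, 0.09, 403.44], [-1.0, -0.03, -0.02, 6.89], [0.02, -0.09, -1.0, 1574.3], [0.0, 0.0, 0.0, 1.0]]
side [437.45340914 317.97425012 193.09928334] [[-0.9, -0.3, 0.3, 199.09], [-0.43, 0.64, -0.64, 698.73], [0.0, -0.71, -0.71, 866.38], [0.0, 0.0, 0.0, 1.0]]
wrist [298.21069299 320.20999414 195.50620338] [[0.43, -0.85, -0.3, 344.18], [-0.9, -0.4, -0.14, -528.45], [-0.0, 0.33, -0.94, 372.66], [0.0, 0.0, 0.0, 1.0]]
{'time': 0.15, 'qpos': array([-1.30756148e+00,  5.28267606e-01,  1.43358187e+00,  5.81264813e-06,
        1.18140069e+00, -1.78493779e-01]), 'joint_velocities': array([-0.0007094 , -0.00223716, -0.00483015,  0.0008975 , -0.00153015,
        0.00014126]), 'joint_efforts': array([ 6.47946435e-04, -4.42745590e+01, -1.78276080e+01, -3.03991574e-04,
        5.59356617e-03, -1.19187928e-05]), 'eef_pos': array([ 267.07977951, -564.47025782,  230.55752155]), 'orientation': array([-5.62651337e-04,  8.44837212e-01, -5.35022802e-01, -6.08498718e-04]), 'ft_force': array([-1.6287864 ,  0.870789  ,  0.76919721]), 'wrist_torque': array([-0.03340907, -0.00559713,  0.02502553]), 'gripper_width': 85.4959631804908}
```

View pics/top0.png

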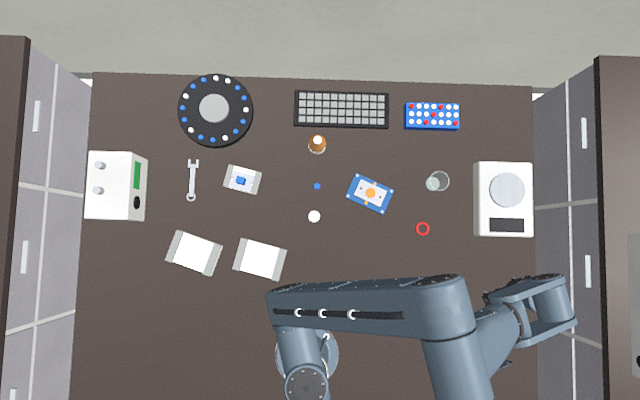

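View pics/side0.png

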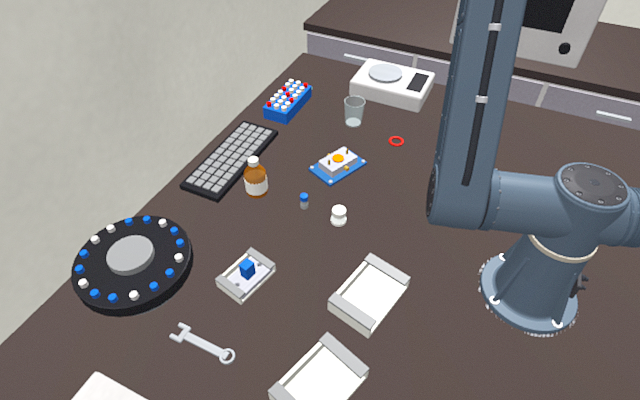

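View pics/wrist0.png

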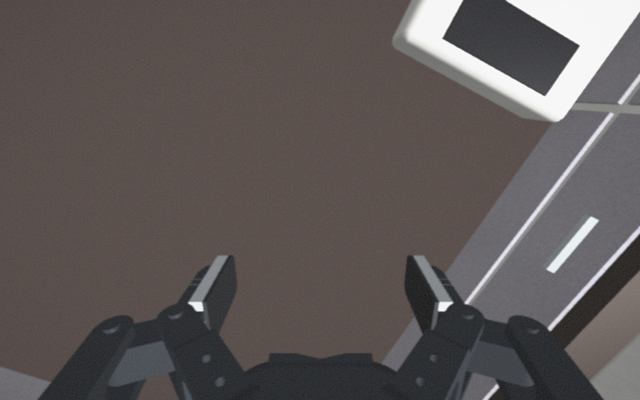

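The top view shows:
- The smallest dock, holding the cover with its blue grip, at (242,180).
- Two larger, empty docks at (194,253) and (260,259).
- The lower half at (370,193), with an orange seal.

Other blue items that could be mistaken for the grip are the vial cap (317,186), the rack (432,115) and the carousel caps (~215,110). I choose the grip at (242,180) and will check it in a close crop while measuring.

Run:
```python
from h import *
t=load('top');s=load('side')
a=cv2.resize(t['rgb'][150:230,210:410],None,fx=4,fy=4,interpolation=cv2.INTER_CUBIC)
b=cv2.resize(s['rgb'][240:310,205:285],None,fx=4,fy=4,interpolation=cv2.INTER_CUBIC)
c=cv2.resize(s['rgb'][135:190,300:375],None,fx=4,fy=4,interpolation=cv2.INTER_CUBIC)
im=np.zeros((600,800,3),np.uint8); im[:320]=a; im[320:600,:320]=b; im[320:540,400:700]=c
save(im,'crop0.png')
def comp(d,m,box):
    x0,y0,x1,y1=box; mm=np.zeros(m.shape,np.uint8); mm[y0:y1,x0:x1]=m[y0:y1,x0:x1]
    return mm
for n,d,bg,bo in [('top',t,(225,165,262,195),(345,170,395,215)),('side',s,(230,250,262,285),(325,145,352,170))]:
    hsv=cv2.cvtColor(d['rgb'],cv2.COLOR_RGB2HSV)
    P=dep(d)
    blue=comp(d,((hsv[...,0]>100)&(hsv[...,0]<125)&(hsv[...,1]>130)).astype(np.uint8),bg)>0
    org=comp(d,((hsv[...,0]>8)&(hsv[...,0]<24)&(hsv[...,1]>150)).astype(np.uint8),bo)>0
    for k,m,z in (('grip',blue,64),('seal',org,39)):
        v,u=np.nonzero(m); p=P[m]
        print(n,k,m.sum(),u.mean(),v.mean(),'z pct',np.percentile(p[:,2],[5,50,95]).round(1),'ray',ray(d,u.mean(),v.mean(),z).round(1))
        top=m&(P[...,2]>z-8); v,u=np.nonzero(top); 
        if len(u): print('   toponly',len(u),ray(d,u.mean(),v.mean(),z).round(1),P[top].mean(0).round(1), cv2.minAreaRect(P[top][:,:2].astype(np.float32)))
# foot blue, dock: region heights
P=dep(t)
hsv=cv2.cvtColor(t['rgb'],cv2.COLOR_RGB2HSV)
m=comp(t,(hsv[...,0]>95)&(hsv[...,0]<125)&(hsv[...,1]>110),(340,165,400,220))
c=max(cv2.findContours(m,cv2.RETR_EXTERNAL,cv2.CHAIN_APPROX_NONE)[0],key=cv2.contourArea)
q=np.array([ray(t,*p[0],10)[:2] for p in c],np.float32); r=cv2.minAreaRect(q); print('foot',r,cv2.boxPoints(r).round(1).tolist())
m=comp(t,(P[...,2]>24)&(P[...,2]<42),(340,165,400,220))
c=max(cv2.findContours(m,cv2.RETR_EXTERNAL,cv2.CHAIN_APPROX_NONE)[0],key=cv2.contourArea)
q=np.array([ray(t,*p[0],34)[:2] for p in c],np.float32); print('block',cv2.minAreaRect(q))
m=comp(t,(hsv[...,2]>110)&(P[...,2]>4),(215,155,270,205))
c=max(cv2.findContours(m,cv2.RETR_EXTERNAL,cv2.CHAIN_APPROX_NONE)[0],key=cv2.contourArea)
q=np.array([ray(t,*p[0],29.5)[:2] for p in c],np.float32); r=cv2.minAreaRect(q);print('dock',r,cv2.boxPoints(r).round(1).tolist())
```

```text
top grip 57 240.47368421052633 180.05263157894737 z pct [44.9 62.7 69.4] ray [586.3 241.1  64. ]
   toponly 49 [587.1 243.1  64. ] [587.1 243.1  63.9] ((586.8320922851562, 243.54832458496094), (24.92620849609375, 21.822362899780273), 72.88093566894531)
top seal 53 370.1320754716981 192.32075471698113 z pct [34.4 40.6 45.9] ray [ 560.2 -205.    39. ]
   toponly 53 [ 560.2 -205.    39. ] [ 560.1 -204.8   40.4] ((559.6171875, -194.73265075683594), (25.192489624023438, 48.117713928222656), 0.021366147324442863)
side grip 229 246.7991266375546 268.4410480349345 z pct [31.  59.  65.5] ray [581.1 256.   64. ]
   toponly 126 [587.5 249.   64. ] [585.1 251.8  69.1] ((405.44781494140625, 471.19378662109375), (31.31845474243164, 613.5531005859375), 39.28327560424805)
side seal 86 338.56976744186045 158.74418604651163 z pct [21.5 38.  45.6] ray [ 555.8 -198.3   39. ]
   toponly 71 [ 560.3 -202.7   39. ] [ 555.1 -190.2   50.7] ((395.56329345703125, 239.17803955078125), (49.46247863769531, 998.3584594726562), 20.31185531616211)
foot ((560.35498046875, -204.84176635742188), (149.749267578125, 97.13713836669922), 66.80736541748047) [[486.20001220703125, -254.5], [575.5, -292.79998779296875], [634.5, -155.10000610351562], [545.2000122070312, -116.9000015258789]]
block ((557.5208740234375, -203.43910217285156), (100.31009674072266, 81.66608428955078), 66.55853271484375)
dock ((593.7847900390625, 241.489013671875), (124.74835205078125, 83.60452270507812), 78.08277893066406) [[540.0, 189.10000610351562], [621.7999877929688, 171.8000030517578], [647.5999755859375, 293.8999938964844], [565.7999877929688, 311.20001220703125]]
```

View pics/crop0.png

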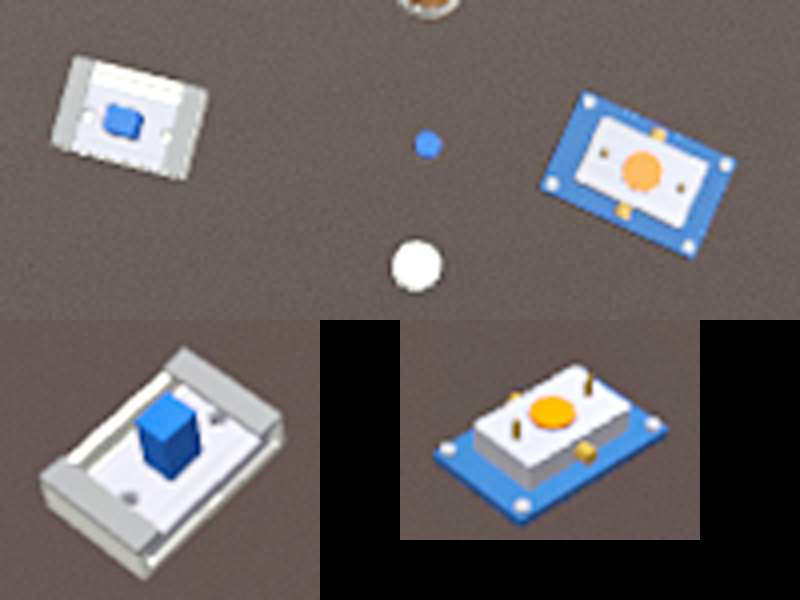

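The crop confirms the choice. It shows the smallest dock with the grip and its two countersunk holes, and the lower half with its dowels and seal. The grip is at about (587,243) with dock y at 78°, and the lower half is at about (560,-205) with y at 66.8°. Heights and sizes agree with the description. I'll move above the dock and refine with the wrist camera.

```bash
cat >> h.py <<'E'
def plan(target,yaw=None):
    """total shift/turn in call units; yaw=deg of tool x"""
    s=bot.get_state(); q=s['orientation']; M=R.from_quat([q[1],q[2],q[3],q[0]]).as_matrix()
    d=M.T@(np.array(target)-s['eef_pos'])
    cy=np.degrees(np.arctan2(M[1,0],M[0,0]))
    if yaw is None: rv=[0,0,0]; yaw=cy
    else:
        a=np.radians(yaw); x=np.array([np.cos(a),np.sin(a),0]); z=np.array([0,0,-1.]); T=np.stack([x,np.cross(z,x),z],1)
        rv=np.degrees(R.from_matrix(M.T@T).as_rotvec())
    print('t',round(s['time'],2),'pos',s['eef_pos'].round(1),'yaw',round(cy,2),'tilt',M[:,2].round(4),'F',s['ft_force'].round(1),'w',round(s['gripper_width'],1))
    print('SHIFT',(d/150).round(4),'mm',d.round(1),'ROT',(np.array(rv)/30).round(4))
E
python3 -c "
from h import *
plan([560,235,260],-12)"
```

```text
t 0.15 pos [ 267.1 -564.5  230.6] yaw -64.69 tilt [-4.0e-04  1.6e-03 -1.0e+00] F [-1.6  0.9  0.8] w 85.5
SHIFT [-3.9837 -4.0439 -0.1886] mm [-597.6 -606.6  -28.3] ROT [-0.002   0.0026 -1.7564]
```

jog_arm(
  delta_pos=[
    [-0.25,-0.25,0],
    [-0.5,-0.5,0],
    [-0.75,-0.75,-0.05],
    [-1,-1,-0.1],
  ],
  rot=[
    [0,0,-0.25],
    [0,0,-0.5],
    [0,0,-0.75],
    [0,0,-1],
  ],
  hand=0.0,
)

```text
time: 0.65
eef_pos: [338.8, -363.0, 245.7]
orientation: [-0.001, 0.955, -0.296, -0.001]
ft_force: [-0.1, -0.2, -0.0]
gripper_width: 85.6
```

```bash
python3 -c "
from h import *
plan([560,235,260],-12)"
```

```text
t 0.65 pos [ 338.8 -363.   245.7] yaw -34.47 tilt [-6.0e-04  2.3e-03 -1.0e+00] F [-0.1 -0.2 -0. ] w 85.6
SHIFT [-1.0408 -4.1212 -0.0867] mm [-156.1 -618.2  -13. ] ROT [-0.0037  0.0028 -0.7491]
```

jog_arm(
  delta_pos=[
    [-0.1,-0.4,-0.02],
    [-0.2,-0.7,-0.04],
    [-0.25,-1,-0.08],
  ],
  rot=[
    [0,0,-0.25],
    [0,0,-0.5],
    [0,0,-0.75],
  ],
)

```text
time: 1.02
eef_pos: [392.5, -215.9, 257.9]
orientation: [-0.002, 0.995, -0.102, -0.001]
ft_force: [0.5, -0.4, 0.0]
gripper_width: 85.6
```

jog_arm(
  delta_pos=[
    [0.1,-0.35,0],
    [0.2,-0.7,0],
    [0.25,-1,0],
  ],
  rot=[
    [0,0,0],
    [0,0,0],
    [0,0,0],
  ],
)

```text
time: 1.4
eef_pos: [460.5, -74.8, 258.3]
orientation: [-0.002, 0.995, -0.102, -0.001]
ft_force: [0.4, -0.3, 0.7]
gripper_width: 85.4
```

jog_arm(
  delta_pos=[
    [0.1,-0.35,0],
    [0.1,-0.7,0],
    [0.1,-1,0],
  ],
  rot=[
    [0,0,0],
    [0,0,0],
    [0,0,0],
  ],
)

```text
time: 1.78
eef_pos: [505.7, 71.0, 258.5]
orientation: [-0.002, 0.995, -0.101, -0.001]
ft_force: [-0.4, -0.8, -0.0]
gripper_width: 85.5
```

```bash
python3 -c "
from h import *
plan([560,235,260],-12)"
```

```text
t 1.77 pos [505.7  71.  258.5] yaw -11.63 tilt [-0.0013  0.0033 -1.    ] F [-0.4 -0.8 -0. ] w 85.5
SHIFT [ 0.1344 -1.1437 -0.0068] mm [  20.2 -171.6   -1. ] ROT [-0.0056  0.0037  0.0123]
```

jog_arm(
  delta_pos=[
    [0.05,-0.35,0],
    [0.1,-0.7,0],
    [0.15,-1,0],
    [0.15,-1,0],
  ],
  rot=[
    [0,0,0],
    [0,0,0],
    [0,0,0],
    [0,0,0],
  ],
)

```text
time: 2.28
eef_pos: [558.4, 216.3, 258.4]
orientation: [-0.002, 0.995, -0.099, -0.001]
ft_force: [-0.8, -1.0, 0.6]
gripper_width: 85.3
```

Run:
```python
from h import *
d=grab('wrist'); save(d['rgb'],'w1.png'); plan([587,243,200],-12)
print(proj(d,[587,243,64]))
d=grab('top'); save(d['rgb'],'t1.png')
```

```text
t 2.33 pos [557.6 214.6 258.3] yaw -11.47 tilt [-0.0023  0.0027 -1.    ] F [-0.6 -0.6 -0. ] w 85.3
SHIFT [ 0.1552 -0.2239  0.3884] mm [ 23.3 -33.6  58.3] ROT [-0.0042  0.0053  0.0175]
(np.float64(340.6108247069041), np.float64(142.2811713446324))
```

View pics/w1.png

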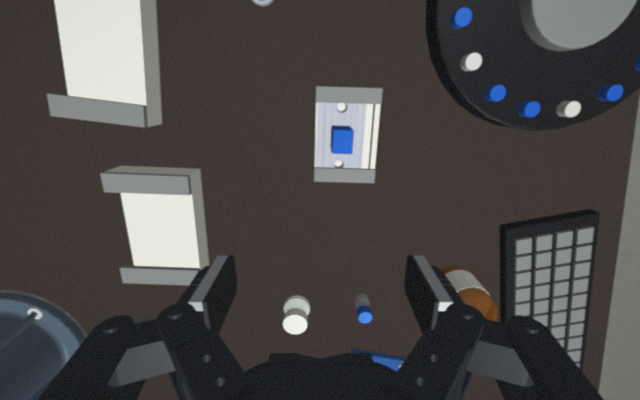

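The wrist view shows the grip at (342,140), against a prediction of (340.6,142), and the dock's grey lips at (348,95) and (345,175). Next I'll measure the grip and dock precisely.

```bash
cat > meas.py <<'E'
from h import *
def grip(d,zt,box,show=True):
    hsv=cv2.cvtColor(d['rgb'],cv2.COLOR_RGB2HSV); P=dep(d)
    m=((hsv[...,0]>100)&(hsv[...,0]<125)&(hsv[...,1]>130)); x0,y0,x1,y1=box
    b=np.zeros_like(m); b[y0:y1,x0:x1]=1; m&=b
    top=(m&(P[...,2]>zt-7)).astype(np.uint8)
    c=max(cv2.findContours(top,cv2.RETR_EXTERNAL,cv2.CHAIN_APPROX_NONE)[0],key=cv2.contourArea)
    v,u=np.nonzero(top)
    q=np.array([ray(d,*p[0],zt)[:2] for p in c],np.float32)
    print('n',len(u),'medz',np.median(P[top>0][:,2]).round(1),'cen',ray(d,u.mean(),v.mean(),zt).round(1),'rect',cv2.minAreaRect(q), 'px',u.mean().round(1),v.mean().round(1))
E
python3 - <<'E'
from meas import *
d=load('wrist'); grip(d,64,(320,115,365,160))
P=dep(d); hsv=cv2.cvtColor(d['rgb'],cv2.COLOR_RGB2HSV)
# lips
for box in [(305,78,395,106),(305,164,385,190)]:
    x0,y0,x1,y1=box; m=np.zeros(P.shape[:2],np.uint8)
    m[y0:y1,x0:x1]=((hsv[...,2]>80)&(hsv[...,2]<175)&(P[...,2]>22))[y0:y1,x0:x1]
    c=max(cv2.findContours(m,cv2.RETR_EXTERNAL,cv2.CHAIN_APPROX_NONE)[0],key=cv2.contourArea)
    q=np.array([ray(d,*p[0],29.5)[:2] for p in c],np.float32); print('lip',cv2.minAreaRect(q), np.median(P[m>0][:,2]))
im=cv2.resize(d['rgb'][70:200,290:400],None,fx=4.5,fy=4.5,interpolation=cv2.INTER_CUBIC); save(im,'w1c.png')
E
```

```text
n 507 medz 63.4 cen [588.7 245.   64. ] rect ((588.78125, 244.48178100585938), (27.92754364013672, 22.546539306640625), 78.60682678222656) px 341.8 140.3
lip ((607.5870361328125, 290.3861389160156), (19.282543182373047, 77.80491638183594), 75.61680603027344) 29.077219057161017
lip ((586.383544921875, 196.19082641601562), (20.313026428222656, 77.1285629272461), 77.06171417236328) 29.00546268575974
```

View pics/w1c.png

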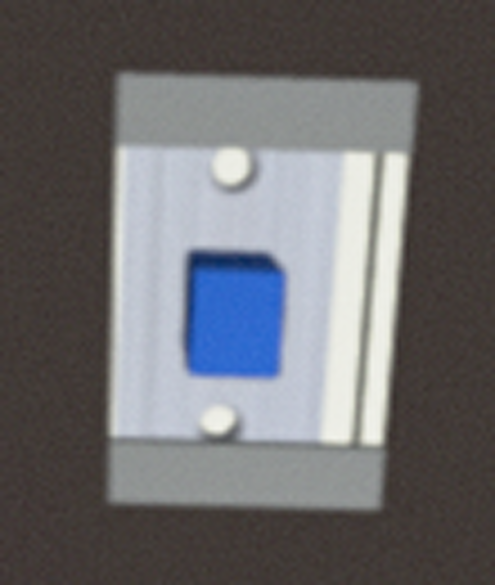

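```bash
python3 -c "
from h import *
plan([588.8,244.5,120],-11.8)"
```

```text
t 2.38 pos [557.2 213.5 258.2] yaw -11.56 tilt [-0.003   0.0024 -1.    ] F [-0.5 -0.1 -0.4] w 85.4
SHIFT [ 0.1677 -0.2432  0.9215] mm [ 25.2 -36.5 138.2] ROT [-0.0034  0.0065  0.0079]
```

jog_arm(
  delta_pos=[
    [0.08,-0.12,0.3],
    [0.168,-0.243,0.6],
    [0.168,-0.243,0.92],
    [0.168,-0.243,0.92],
  ],
  rot=[
    [0,0,0],
    [-0.003,0.006,0.008],
    [-0.003,0.006,0.008],
    [-0.003,0.006,0.008],
  ],
)

```text
time: 2.88
eef_pos: [585.1, 242.2, 116.3]
orientation: [0.002, 0.995, -0.104, -0.005]
ft_force: [-0.1, -0.1, 1.4]
gripper_width: 85.4
```

Run:
```python
from meas import *
d=grab('wrist'); save(d['rgb'],'w2.png'); print(proj(d,[588.8,244.5,64]))
plan([588.8,244.5,27],-11.8)
```

```text
(np.float64(325.14020383064167), np.float64(214.16234529888337))
t 2.92 pos [587.5 242.8 119.1] yaw -11.89 tilt [-0.0047 -0.001  -1.    ] F [0.9 0.  1.1] w 85.1
SHIFT [ 0.0091 -0.014   0.6139] mm [ 1.4 -2.1 92.1] ROT [ 0.0037  0.0085 -0.003 ]
```

View pics/w2.png

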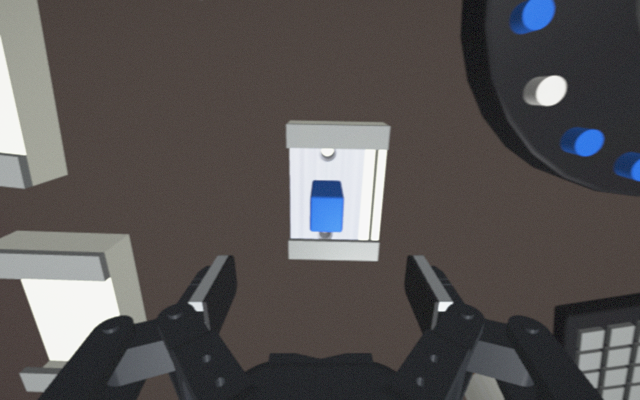

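Run:
```python
from meas import *
d=load('wrist'); grip(d,64,(300,175,350,240))
P=dep(d); hsv=cv2.cvtColor(d['rgb'],cv2.COLOR_RGB2HSV)
for box in [(275,115,400,160),(275,236,395,268)]:
    x0,y0,x1,y1=box; m=np.zeros(P.shape[:2],np.uint8)
    m[y0:y1,x0:x1]=((hsv[...,2]>80)&(hsv[...,2]<178)&(P[...,2]>22))[y0:y1,x0:x1]
    c=max(cv2.findContours(m,cv2.RETR_EXTERNAL,cv2.CHAIN_APPROX_NONE)[0],key=cv2.contourArea)
    q=np.array([ray(d,*p[0],29.5)[:2] for p in c],np.float32); print('lip',cv2.minAreaRect(q), np.median(P[m>0][:,2]))
```

```text
n 1206 medz 63.5 cen [589.8 246.   64. ] rect ((589.829833984375, 245.61605834960938), (29.360416412353516, 22.389678955078125), 75.71461486816406) px 326.2 212.0
lip ((608.0441284179688, 298.0819396972656), (17.80143928527832, 78.9748764038086), 87.80365753173828) 28.777041170448058
lip ((587.6514892578125, 205.21755981445312), (5.777294158935547, 77.3878402709961), 79.86973571777344) 27.618409081116226
```

Run:
```python
from h import *
plan([589.5,245.3,28],-12.3)
```

```text
t 2.92 pos [587.5 242.8 119.1] yaw -11.89 tilt [-0.0047 -0.001  -1.    ] F [0.9 0.  1.1] w 85.1
SHIFT [ 0.0125 -0.0202  0.6072] mm [ 1.9 -3.  91.1] ROT [0.0038 0.0084 0.0136]
```

jog_arm(
  delta_pos=[
    [0.012,-0.02,0.2],
    [0.012,-0.02,0.4],
    [0.012,-0.02,0.55],
    [0.012,-0.02,0.605],
    [0.012,-0.02,0.605],
    [0.012,-0.02,0.605],
  ],
  rot=[
    [0.004,0.008,0.014],
    [0.004,0.008,0.014],
    [0.004,0.008,0.014],
    [0.004,0.008,0.014],
    [0.004,0.008,0.014],
    [0.004,0.008,0.014],
  ],
)

```text
time: 3.68
eef_pos: [590.7, 245.4, 30.2]
orientation: [-0.001, 0.994, -0.107, 0.001]
ft_force: [-0.7, -0.7, -0.8]
gripper_width: 85.3
```

Run:
```python
from h import *
plan([589.5,245.3,28],-12.3)
d=grab('wrist'); save(d['rgb'],'w3.png'); d=grab('side'); save(cv2.resize(d['rgb'][220:330,180:320],None,fx=4,fy=4),'s3.png')
```

```text
t 3.67 pos [590.7 245.4  30.2] yaw -12.33 tilt [ 2.9e-03  8.0e-04 -1.0e+00] F [-0.7 -0.7 -0.8] w 85.3
SHIFT [-0.0078  0.0024  0.0145] mm [-1.2  0.4  2.2] ROT [-0.0027 -0.0051 -0.0008]
```

View pics/w3.png

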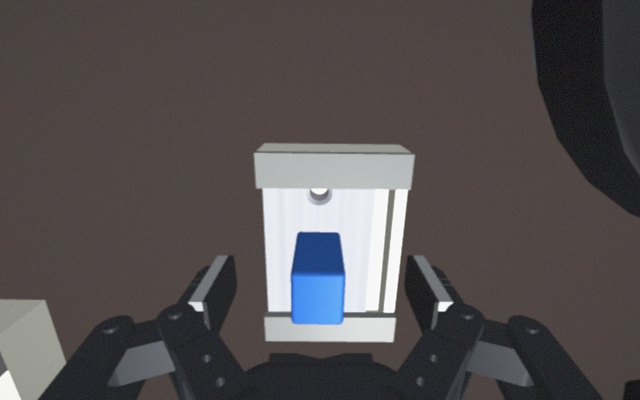

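View pics/s3.png

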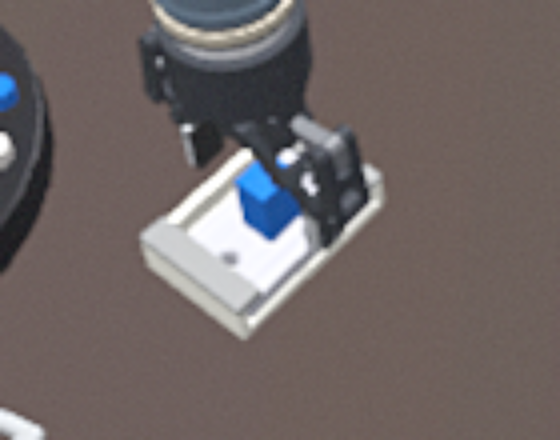

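The fingers straddle the grip: its centre is at column 318 and the jaw middle at 320. Closing now.

jog_arm(
  delta_pos=[
    [-0.006,0,0.01],
    [-0.006,0,0.01],
    [-0.006,0,0.01],
    [-0.006,0,0.01],
    [-0.006,0,0.01],
    [-0.006,0,0.01],
    [-0.006,0,0.01],
    [-0.006,0,0.01],
  ],
  rot=[
    [0,0,0],
    [0,0,0],
    [0,0,0],
    [0,0,0],
    [0,0,0],
    [0,0,0],
    [0,0,0],
    [0,0,0],
  ],
  hand=1,
  newtons=80,
)

```text
time: 4.78
eef_pos: [589.8, 245.7, 28.4]
orientation: [-0.001, 0.994, -0.107, 0.001]
ft_force: [1.3, 0.3, 2.5]
gripper_width: 23.1
```

Run:
```python
from h import *
s=bot.get_state();a=np.radians(-12.8)
p=s['eef_pos']+np.array([-np.cos(a)*75,-np.sin(a)*75,0])
plan(p); print(s['wrist_torque'])
d=grab('wrist'); save(d['rgb'],'w4.png')
```

```text
t 4.78 pos [589.8 245.7  28.4] yaw -12.32 tilt [ 3.e-03  9.e-04 -1.e+00] F [1.3 0.3 2.5] w 23.1
SHIFT [-0.5    -0.0042 -0.0013] mm [-75.   -0.6  -0.2] ROT [0. 0. 0.]
[-0.04352678 -0.07595182 -0.03431178]
```

View pics/w4.png

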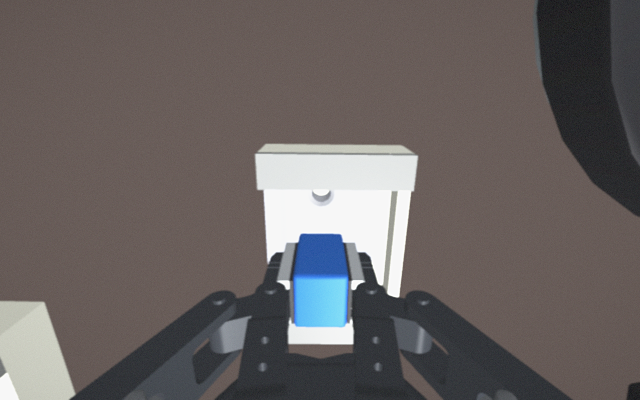

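jog_arm(
  delta_pos=[
    [0,0,-0.007],
    [-0.05,0,-0.007],
    [-0.1,-0.001,-0.007],
    [-0.15,-0.001,-0.007],
  ],
  rot=[
    [0,0,0],
    [0,0,0],
    [0,0,0],
    [0,0,0],
  ],
)

```text
time: 5.32
eef_pos: [566.5, 250.8, 29.0]
orientation: [-0.0, 0.994, -0.107, 0.001]
ft_force: [0.1, -0.7, -3.3]
gripper_width: 23.1
```

Run:
```python
from h import *
s=bot.get_state();plan(s['eef_pos']); print(s['wrist_torque'])
d=grab('wrist'); save(d['rgb'],'w5.png')
```

```text
t 5.33 pos [566.5 250.8  29. ] yaw -12.3 tilt [ 1.4e-03  6.0e-04 -1.0e+00] F [ 0.1 -0.7 -3.3] w 23.1
SHIFT [0. 0. 0.] mm [0. 0. 0.] ROT [0. 0. 0.]
[ 0.07805519 -0.01273434  0.00678576]
```

View pics/w5.png

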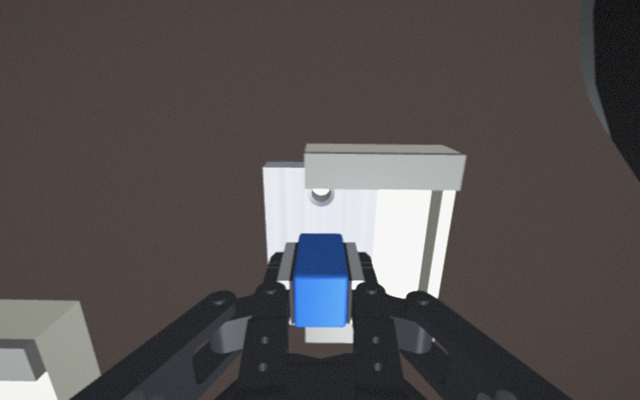

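The cover is sliding out. The −3.3 N reading is its weight, so it hangs free in the play and isn't rubbing. I'll continue.

jog_arm(
  delta_pos=[
    [-0.08,-0.001,0],
    [-0.16,-0.001,0],
    [-0.24,-0.002,0],
    [-0.32,-0.002,0],
    [-0.4,-0.003,0],
    [-0.48,-0.003,0],
    [-0.54,-0.003,0],
    [-0.54,-0.003,0],
  ],
  rot=[
    [0,0,0],
    [0,0,0],
    [0,0,0],
    [0,0,0],
    [0,0,0],
    [0,0,0],
    [0,0,0],
    [0,0,0],
  ],
)

```text
time: 6.38
eef_pos: [485.1, 268.7, 29.0]
orientation: [0.0, 0.994, -0.107, -0.001]
ft_force: [-0.5, 0.2, -3.6]
gripper_width: 23.1
```

Run:
```python
from h import *
s=bot.get_state();plan(s['eef_pos']); print(s['wrist_torque'])
d=grab('wrist'); save(d['rgb'],'w6.png')
d=grab('side'); save(d['rgb'],'s6.png')
```

```text
t 6.38 pos [485.1 268.7  29. ] yaw -12.24 tilt [-0.0015  0.     -1.    ] F [-0.5  0.2 -3.6] w 23.1
SHIFT [0. 0. 0.] mm [0. 0. 0.] ROT [0. 0. 0.]
[ 0.00687027 -0.01374953 -0.01924924]
```

View pics/w6.png

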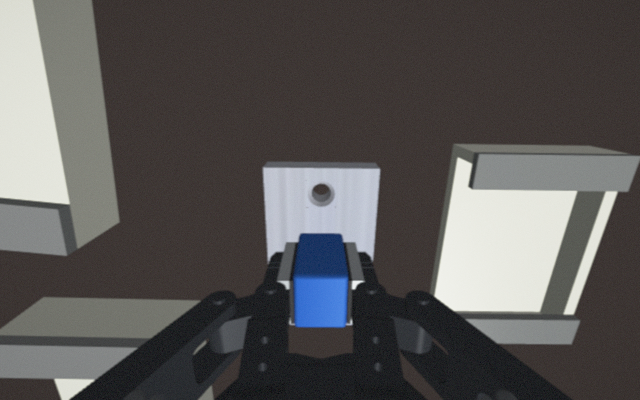

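View pics/s6.png

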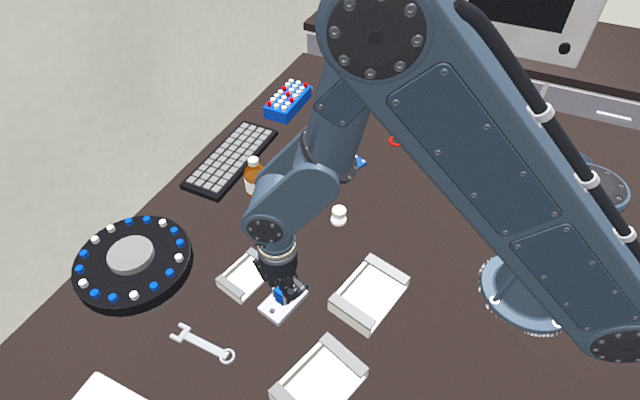

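The cover is fully out: the plate is clear of the dock at right, and one hole shows at (321,192). I'll lift and carry it over.

jog_arm(
  delta_pos=[
    [0,0,-0.2],
    [0,0,-0.5],
    [0,0,-0.8],
    [0,0,-1],
  ],
  rot=[
    [0,0,0],
    [0,0,0],
    [0,0,0],
    [0,0,0],
  ],
)

```text
time: 6.98
eef_pos: [487.9, 268.8, 181.5]
orientation: [-0.001, 0.994, -0.107, 0.002]
ft_force: [0.1, 0.1, -3.6]
gripper_width: 23.4
```

```bash
python3 -c "
from h import *
plan([530,-100,180],-23.2)"
```

```text
t 6.97 pos [487.9 268.8 181.5] yaw -12.3 tilt [ 0.0043  0.0017 -1.    ] F [ 0.1  0.1 -3.6] w 23.4
SHIFT [0.7977 2.3422 0.0073] mm [119.7 351.3   1.1] ROT [-0.0056 -0.0068  0.3633]
```

jog_arm(
  delta_pos=[
    [0.1,0.3,0],
    [0.15,0.65,-0.05],
    [0.2,1,-0.1],
  ],
  rot=[
    [0,0,0.12],
    [0,0,0.24],
    [-0.005,-0.007,0.36],
  ],
)

```text
time: 7.35
eef_pos: [485.5, 114.1, 196.7]
orientation: [-0.0, 0.98, -0.201, 0.0]
ft_force: [0.6, -0.5, -4.0]
gripper_width: 23.1
```

jog_arm(
  delta_pos=[
    [0.15,0.35,-0.05],
    [0.3,0.7,-0.1],
    [0.4,1,-0.2],
  ],
  rot=[
    [0,0,0],
    [0,0,0],
    [0,0,0],
  ],
)

```text
time: 7.72
eef_pos: [481.5, -49.9, 226.9]
orientation: [0.0, 0.979, -0.202, 0.001]
ft_force: [0.8, -0.2, -3.5]
gripper_width: 23.6
```

```bash
python3 -c "
from h import *
plan([509,-324,230],-23.2)"
```

```text
t 7.72 pos [481.5 -49.9 226.9] yaw -23.28 tilt [ 1.3e-03 -3.0e-04 -1.0e+00] F [ 0.8 -0.2 -3.5] w 23.6
SHIFT [ 0.8907  1.6057 -0.0202] mm [133.6 240.9  -3. ] ROT [-0.0004 -0.0024 -0.0028]
```

jog_arm(
  delta_pos=[
    [0.15,0.35,0],
    [0.3,0.7,0],
    [0.45,1,-0.02],
  ],
  rot=[
    [0,0,0],
    [0,0,0],
    [0,0,0],
  ],
)

```text
time: 8.1
eef_pos: [483.8, -217.0, 230.0]
orientation: [0.0, 0.979, -0.203, 0.001]
ft_force: [1.8, 1.4, -3.1]
gripper_width: 23.3
```

jog_arm(
  delta_pos=[
    [0.25,0.3,0],
    [0.44,0.6,0],
    [0.44,0.6,0],
    [0.44,0.6,0],
  ],
  rot=[
    [0,0,0],
    [0,0,0],
    [0,0,0],
    [0,0,0],
  ],
)

```text
time: 8.6
eef_pos: [507.9, -325.5, 229.4]
orientation: [-0.001, 0.979, -0.203, -0.0]
ft_force: [-0.6, 0.7, -4.5]
gripper_width: 23.2
```

Run:
```python
from h import *
d=grab('wrist'); save(d['rgb'],'w7.png')
plan([560,-205,150],-23.2)
```

```text
t 8.65 pos [ 507.9 -324.8  229.5] yaw -23.39 tilt [ 2.0e-04  1.2e-03 -1.0e+00] F [-0.3  0.3 -3.7] w 23.0
SHIFT [ 0.0019 -0.87    0.5313] mm [   0.3 -130.5   79.7] ROT [-0.0022  0.0005 -0.0062]
```

View pics/w7.png

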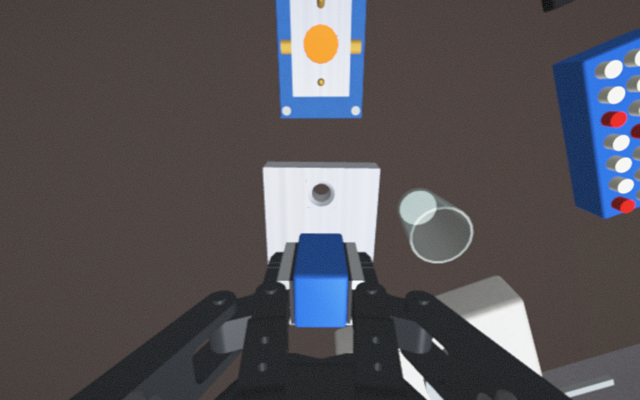

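The lower half is at the top of the image, with the seal at (321,44) and dowels at (321,82) and (320,3). The held cover's hole is at (321,192). I'll step back 40 mm so all of the lower half is in view.

jog_arm(
  delta_pos=[
    [0,-0.27,0],
    [0,-0.27,0],
    [0,-0.27,0],
    [0,-0.27,0],
  ],
  rot=[
    [0,0,-0.006],
    [0,0,-0.006],
    [0,0,-0.006],
    [0,0,-0.006],
  ],
)

```text
time: 9.15
eef_pos: [523.9, -287.7, 229.8]
orientation: [-0.0, 0.98, -0.201, 0.0]
ft_force: [-0.3, -0.3, -2.9]
gripper_width: 23.1
```

Run:
```python
from h import *
d=grab('wrist'); save(d['rgb'],'w8.png')
plan([560,-205,150],-23.2)
save(cv2.resize(d['rgb'][0:210,240:400],None,fx=4,fy=4,interpolation=cv2.INTER_CUBIC)[:600],'w8c.png')
save(cv2.resize(d['rgb'][0:215,250:390],None,fx=2.7,fy=2.7,interpolation=cv2.INTER_CUBIC),'w8c.png')
```

```text
t 9.2 pos [ 523.8 -287.9  229.7] yaw -23.22 tilt [ 3.e-04  8.e-04 -1.e+00] F [ 0.2 -0.2 -4. ] w 23.0
SHIFT [ 0.0037 -0.6024  0.5319] mm [  0.6 -90.4  79.8] ROT [-0.0017  0.0001 -0.0007]
```

View pics/w8c.png

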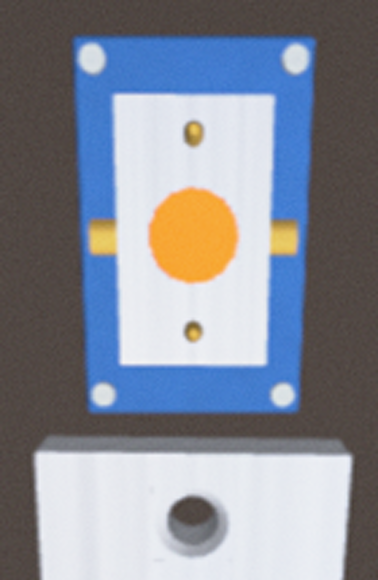

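```bash
cat > lm.py <<'E'
from h import *
def big(m,box):
    x0,y0,x1,y1=box; mm=np.zeros(m.shape,np.uint8); mm[y0:y1,x0:x1]=m[y0:y1,x0:x1]
    return mm,max(cv2.findContours(mm,cv2.RETR_EXTERNAL,cv2.CHAIN_APPROX_NONE)[0],key=cv2.contourArea)
def rect(d,c,z): 
    return cv2.minAreaRect(np.array([ray(d,*p[0],z)[:2] for p in c],np.float32))
if __name__=='__main__':
    d=load('wrist'); hsv=cv2.cvtColor(d['rgb'],cv2.COLOR_RGB2HSV); H,S,V=hsv[...,0],hsv[...,1],hsv[...,2]
    m,c=big((H>5)&(H<25)&(S>150),(300,60,345,112)); v,u=np.nonzero(m); print('seal',u.mean(),v.mean(),ray(d,u.mean(),v.mean(),39).round(2),rect(d,c,39)[1])
    m,c=big((H>95)&(H<125)&(S>110),(260,0,390,158)); r=rect(d,c,10); print('foot',r)
    m,c=big((S<60)&(V>120),(285,30,358,140)); r=rect(d,c,34); print('block',r, 'px',cv2.boundingRect(c))
    for b in [(315,40,330,58),(315,114,330,130)]:
        m,c=big((S>90)&(V<235),b); v,u=np.nonzero(m); print('dowel base-ish',u.mean(),v.mean(),u.size,cv2.boundingRect(c)); 
        print('   tip if at top', ray(d,u.mean(),v.min()+1,50).round(1),' base if at bottom',ray(d,u.mean(),v.max(),34).round(1))
    # cover hole
    s=bot.get_state(); zt=s['eef_pos'][2]-6.4
    g=cv2.cvtColor(d['rgb'],cv2.COLOR_RGB2GRAY)
    print('plate rows'); 
    q=s['orientation']; M=R.from_quat([q[1],q[2],q[3],q[0]]).as_matrix()
    def tool(u,v,z=zt): return (M.T@(ray(d,u,v,z)-s['eef_pos'])).round(2)
    L=[];Rr=[]
    for v in range(172,225,4):
        row=g[v].astype(float); gr=np.abs(np.diff(cv2.GaussianBlur(row[None],(5,1),0)[0]))
        l=250+np.argmax(gr[250:285]); r=365+np.argmax(gr[365:395]); L.append(tool(l+.5,v)[:2]);Rr.append(tool(r+.5,v)[:2])
    L=np.array(L);Rr=np.array(Rr); print(L[::4].tolist(),Rr[::4].tolist())
    for A in (L,Rr): k=np.polyfit(A[:,1],A[:,0],1); print('edge slope deg',np.degrees(k[0]),'x at',A[:,0].mean())
    m,c=big(g<165,(302,178,340,212)); (e,ax,an)=cv2.fitEllipse(c); print('hole',e,ax,tool(*e))
    col=g[140:180,275:300].mean(1); print(col.round().astype(int).tolist())
    for vv in (161,166,167,168,169): print(vv,tool(300,vv))
E
python3 lm.py
```

```text
seal 321.1345926800472 86.7780401416765 [ 560.31 -205.48   39.  ] (32.53175735473633, 32.620628356933594)
foot ((560.279541015625, -205.79336547851562), (148.5120391845703, 95.6576919555664), 66.74942016601562)
block ((560.1207885742188, -205.5899200439453), (98.88509368896484, 77.27178192138672), 66.78350830078125) px (285, 35, 73, 100)
dowel base-ish 321.425 49.05 40 (319, 45, 6, 9)
   tip if at top [ 575.1 -171.4   50. ]  base if at bottom [ 573.5 -175.5   34. ]
dowel base-ish 321.08 122.56 25 (319, 120, 5, 6)
   tip if at top [ 546.9 -236.7   50. ]  base if at bottom [ 544.6 -242.    34. ]
plate rows
[[-29.51, -46.08], [-29.53, -37.45], [-29.55, -28.5], [-29.58, -19.2]] [[30.63, -46.1], [30.67, -37.47], [30.71, -28.52], [30.21, -19.22]]
edge slope deg -0.41783614495836796 x at -29.687857142857144
edge slope deg -0.8293003961092069 x at 30.57071428571428
hole (322.2233581542969, 193.63099670410156) (18.46532440185547, 21.743316650390625) [  1.22 -34.35   6.43]
[104, 107, 119, 131, 138, 140, 139, 139, 135, 127, 112, 103, 94, 80, 74, 75, 74, 75, 74, 74, 76, 93, 118, 124, 123, 122, 127, 172, 228, 234, 233, 232, 233, 233, 233, 232, 232, 232, 232, 232]
161 [-10.1  -51.84   6.45]
166 [-10.16 -49.25   6.44]
167 [-10.17 -48.72   6.44]
168 [-10.18 -48.2    6.44]
169 [-10.19 -47.67   6.44]
```

```bash
python3 -c "
from h import *
plan([560.4,-203.9,85],-23.2)"
```

```text
t 9.2 pos [ 523.8 -287.9  229.7] yaw -23.22 tilt [ 3.e-04  8.e-04 -1.e+00] F [ 0.2 -0.2 -4. ] w 23.0
SHIFT [ 0.0033 -0.6098  0.9653] mm [  0.5 -91.5 144.8] ROT [-0.0017  0.0001 -0.0007]
```

jog_arm(
  delta_pos=[
    [0.003,-0.2,0.1],
    [0.003,-0.45,0.3],
    [0.003,-0.61,0.55],
    [0.003,-0.61,0.8],
    [0.003,-0.61,0.965],
    [0.003,-0.61,0.965],
    [0.003,-0.61,0.965],
  ],
  rot=[
    [0,0,0],
    [0,0,0],
    [-0.002,0,0],
    [-0.002,0,0],
    [-0.002,0,0],
    [-0.002,0,0],
    [-0.002,0,0],
  ],
)

```text
time: 10.07
eef_pos: [561.2, -204.8, 86.0]
orientation: [0.0, 0.979, -0.202, 0.001]
ft_force: [1.5, 0.2, -3.2]
gripper_width: 23.1
```

Run:
```python
from h import *
plan([560.4,-203.9,74],-23.2)
d=grab('wrist'); w=d['rgb']
e=grab('side'); S=cv2.resize(e['rgb'][120:190,290:400],None,fx=4,fy=4,interpolation=cv2.INTER_CUBIC)
im=np.zeros((600,800,3),np.uint8); im[:280,:440]=S
c=cv2.resize(w[120:230,250:390],None,fx=2.5,fy=2.5,interpolation=cv2.INTER_CUBIC); im[:275,445:795]=c
im[285:600,:504]=cv2.resize(w,(504,315)); save(im,'m9.png')
```

```text
t 10.07 pos [ 561.2 -204.8   86. ] yaw -23.25 tilt [ 0.0017 -0.0012 -1.    ] F [ 1.5  0.2 -3.2] w 23.1
SHIFT [-0.0073 -0.0035  0.0799] mm [-1.1 -0.5 12. ] ROT [ 0.0009 -0.0039 -0.0018]
```

View pics/m9.png

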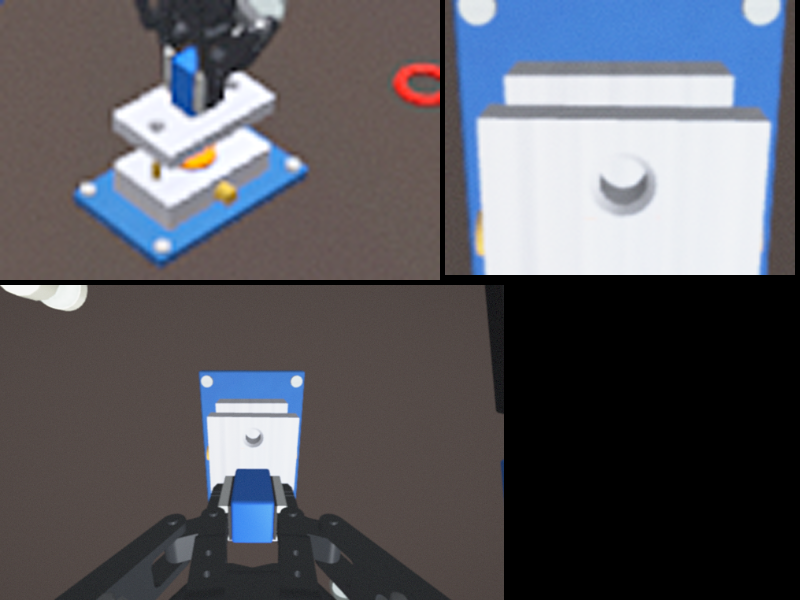

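Run:
```python
from h import *
d=load('wrist'); s=bot.get_state(); q=s['orientation']; M=R.from_quat([q[1],q[2],q[3],q[0]]).as_matrix()
g=cv2.cvtColor(d['rgb'],cv2.COLOR_RGB2GRAY).astype(float); print(s['eef_pos'])
def T(u,v,z): return (M.T@(ray(d,u,v,z)-s['eef_pos'])).round(2)
for us in ((285,300),(330,355)):
    c=g[140:175,us[0]:us[1]].mean(1); gr=np.diff(c); print(c.round().astype(int).tolist())
    i=140+np.argmax(gr[:16])+.5; j=156+np.argmax(gr[16:])+.5; u=320
    print(i,j,'block edge',T(u,i,34),'plate edge',T(u,j,s['eef_pos'][2]-6.4))
v=148+4
for v,z,lo,hi in ((152,34,(262,285),(335,360)),(185,s['eef_pos'][2]-6.4,(250,275),(365,392))):
    r=np.abs(np.diff(cv2.GaussianBlur(g[v-1:v+2].mean(0)[None],(3,1),0)[0]))
    print(v,'L',T(lo[0]+np.argmax(r[lo[0]:lo[1]])+.5,v,z),'R',T(hi[0]+np.argmax(r[hi[0]:hi[1]])+.5,v,z))
```

```text
[ 561.4430746  -204.84737652   86.61098549]
[125, 125, 124, 125, 128, 130, 129, 129, 127, 143, 202, 235, 238, 238, 237, 237, 238, 237, 237, 238, 237, 223, 159, 129, 131, 130, 134, 183, 237, 241, 240, 240, 240, 240, 240]
149.5 167.5 block edge [ -0.31 -49.13  52.58] plate edge [ -0.19 -48.41   6.37]
[126, 125, 125, 126, 129, 130, 130, 128, 127, 145, 204, 237, 239, 239, 239, 239, 239, 239, 239, 239, 240, 237, 195, 141, 130, 129, 129, 152, 216, 239, 241, 240, 240, 240, 240]
149.5 167.5 block edge [ -0.31 -49.13  52.58] plate edge [ -0.19 -48.41   6.37]
152 L [-30.81 -47.5   52.48] R [ 18.39 -47.47  52.64]
185 L [-29.51 -39.12   6.28] R [ 30.17 -39.07   6.47]
```

The block edge and plate edge in the same view agree with the plan: the shift needed is about −1.2 mm in x and −0.6 mm in y. Descending onto the dowel tips.

jog_arm(
  delta_pos=[
    [-0.008,-0.004,0.0],
    [-0.008,-0.004,0.04],
    [-0.008,-0.004,0.08],
    [-0.008,-0.004,0.11],
    [-0.008,-0.004,0.11],
  ],
  rot=[
    [0,0,0],
    [0.001,-0.004,0],
    [0.001,-0.004,0],
    [0.001,-0.004,0],
    [0.001,-0.004,0],
  ],
)

```text
time: 10.8
eef_pos: [560.2, -203.6, 69.3]
orientation: [-0.0, 0.979, -0.201, -0.0]
ft_force: [0.3, 0.1, -2.6]
gripper_width: 22.9
```

Run:
```python
from h import *
plan([560.4,-204.0,63],-23.2)
d=grab('wrist'); w=d['rgb']
e=grab('side'); S=cv2.resize(e['rgb'][120:190,290:400],None,fx=4,fy=4,interpolation=cv2.INTER_CUBIC)
im=np.zeros((300,800,3),np.uint8); im[:280,:440]=S
c=cv2.resize(w[120:230,250:390],None,fx=2.5,fy=2.5,interpolation=cv2.INTER_CUBIC); im[:275,445:795]=c
save(im,'m10.png')
```

```text
t 10.8 pos [ 560.2 -203.6   69.3] yaw -23.25 tilt [-3.e-04  2.e-04 -1.e+00] F [ 0.3  0.1 -2.6] w 22.9
SHIFT [0.0024 0.002  0.0423] mm [0.4 0.3 6.3] ROT [-0.0002  0.0007 -0.0016]
```

View pics/m10.png

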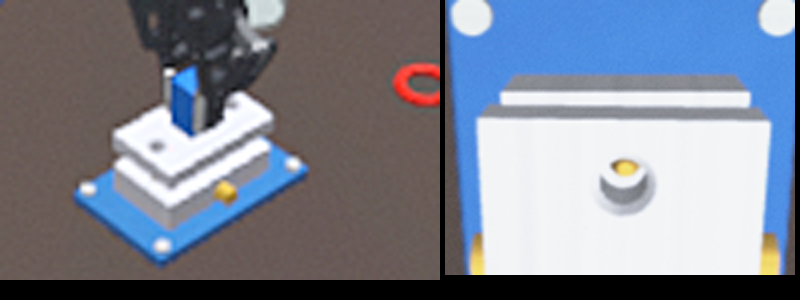

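The dowel tip is visible through the hole at crop (625,168), centred sideways, and there's no contact force. I'll continue down.

jog_arm(
  delta_pos=[
    [0.001,0.001,0.015],
    [0.001,0.001,0.03],
    [0.001,0.001,0.05],
    [0.001,0.001,0.05],
  ],
  rot=[
    [0,0,0],
    [0,0,0],
    [0,0,0],
    [0,0,0],
  ],
)

```text
time: 11.4
eef_pos: [560.4, -203.9, 62.1]
orientation: [0.0, 0.979, -0.201, 0.0]
ft_force: [-0.3, 0.1, -3.3]
gripper_width: 23.4
```

Run:
```python
from h import *
plan([560.4,-204.0,54],-23.2); print(bot.get_state()['wrist_torque'])
d=grab('wrist'); w=d['rgb']
e=grab('side'); S=cv2.resize(e['rgb'][120:190,290:400],None,fx=4,fy=4,interpolation=cv2.INTER_CUBIC)
im=np.zeros((300,800,3),np.uint8); im[:280,:440]=S
c=cv2.resize(w[120:230,250:390],None,fx=2.5,fy=2.5,interpolation=cv2.INTER_CUBIC); im[:275,445:795]=c
save(im,'m11.png')
```

```text
t 11.4 pos [ 560.4 -203.9   62.1] yaw -23.25 tilt [ 1.e-04 -0.e+00 -1.e+00] F [-0.3  0.1 -3.3] w 23.4
SHIFT [0.0002 0.0008 0.0537] mm [0.  0.1 8.1] ROT [-0.     -0.0002 -0.0016]
[ 0.02309844 -0.00021809  0.00639418]
```

View pics/m11.png

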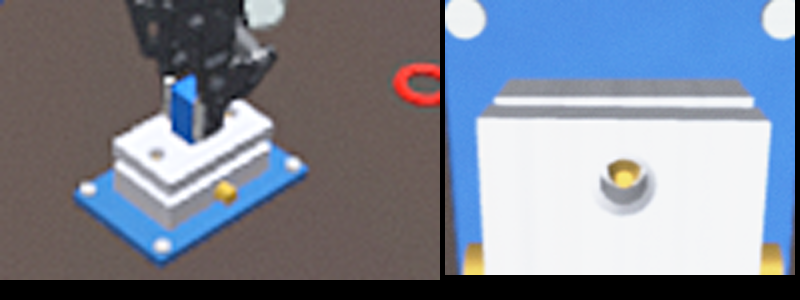

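Both dowels are in the holes without force. Now pressing in small steps while watching Fz, with the grip firmed up.

jog_arm(
  delta_pos=[
    [0,0,0],
    [0,0,0.01],
    [0,0,0.025],
    [0,0,0.04],
    [0,0,0.045],
    [0,0,0.045],
  ],
  rot=[
    [0,0,0],
    [0,0,0],
    [0,0,0],
    [0,0,0],
    [0,0,0],
    [0,0,0],
  ],
  hand=1,
  newtons=110,
)

```text
time: 12.25
eef_pos: [560.8, -204.1, 56.2]
orientation: [0.0, 0.979, -0.201, 0.001]
ft_force: [-0.5, 0.9, 5.6]
gripper_width: 22.5
```

jog_arm(
  delta_pos=[
    [0,0,0.005],
    [0,0,0.008],
    [0,0,0.008],
  ],
  rot=[
    [0,0,0],
    [0,0,0],
    [0,0,0],
  ],
)

```text
time: 12.62
eef_pos: [560.8, -204.1, 55.7]
orientation: [0.0, 0.98, -0.201, 0.001]
ft_force: [-2.0, 1.4, 5.5]
gripper_width: 22.7
```

jog_arm(
  delta_pos=[
    [0,0,0.008],
    [0,0,0.016],
    [0,0,0.016],
    [0,0,0.016],
  ],
  rot=[
    [0,0,0],
    [0,0,0],
    [0,0,0],
    [0,0,0],
  ],
)

```text
time: 13.12
eef_pos: [560.8, -204.1, 54.5]
orientation: [0.0, 0.98, -0.201, 0.001]
ft_force: [-3.1, 0.5, 7.5]
gripper_width: 22.9
```

jog_arm(
  delta_pos=[
    [0,0,0.01],
    [0,0,0.018],
    [0,0,0.018],
    [0,0,0.018],
  ],
  rot=[
    [0,0,0],
    [0,0,0],
    [0,0,0],
    [0,0,0],
  ],
)

```text
time: 13.62
eef_pos: [560.8, -204.2, 54.4]
orientation: [0.001, 0.98, -0.201, 0.001]
ft_force: [-3.8, 2.0, 17.2]
gripper_width: 23.1
```

Run:
```python
from h import *
plan([560.4,-204.0,54],-23.2); print(bot.get_state()['wrist_torque'])
```

```text
t 13.62 pos [ 560.8 -204.2   54.4] yaw -23.23 tilt [ 0.0021 -0.0015 -1.    ] F [-3.8  2.  17.2] w 23.1
SHIFT [-0.0031  0.0001  0.003 ] mm [-0.5  0.   0.4] ROT [ 0.0011 -0.0047 -0.001 ]
[0.43223767 0.9605418  0.04140513]
```

The height has stopped at 54.4, which is the predicted flush height, and Fz jumped from 7.5 to 17 N, so the halves have met. I'll add margin and correct the slight tilt and side load.

jog_arm(
  delta_pos=[
    [-0.002,0,0.02],
    [-0.003,0,0.028],
    [-0.003,0,0.028],
    [-0.003,0,0.028],
    [-0.003,0,0.028],
    [-0.003,0,0.028],
  ],
  rot=[
    [0.001,-0.005,0],
    [0.001,-0.005,0],
    [0.001,-0.005,0],
    [0.001,-0.005,0],
    [0.001,-0.005,0],
    [0.001,-0.005,0],
  ],
)

```text
time: 14.38
eef_pos: [560.8, -204.1, 54.4]
orientation: [0.0, 0.98, -0.201, 0.001]
ft_force: [-5.7, 3.0, 25.4]
gripper_width: 22.9
```

Run:
```python
from h import *
plan([560.4,-204.0,54],-23.2); print(bot.get_state()['wrist_torque'])
d=grab('wrist'); w=d['rgb']
e=grab('side'); S=cv2.resize(e['rgb'][120:190,290:400],None,fx=4,fy=4,interpolation=cv2.INTER_CUBIC)
im=np.zeros((600,800,3),np.uint8); im[:280,:440]=S
c=cv2.resize(w[120:230,250:390],None,fx=2.5,fy=2.5,interpolation=cv2.INTER_CUBIC); im[:275,445:795]=c
t=grab('top'); im[285:585,:480]=cv2.resize(t['rgb'],(480,300)); im[285:585,485:800]=cv2.resize(e['rgb'],(480,300))[:,:315]
save(im,'m12.png')
```

```text
t 14.38 pos [ 560.8 -204.1   54.4] yaw -23.22 tilt [ 0.0015 -0.001  -1.    ] F [-5.7  3.  25.4] w 22.9
SHIFT [-0.0028  0.0004  0.0027] mm [-0.4  0.1  0.4] ROT [ 0.0007 -0.0034 -0.0008]
[0.59827624 1.05517726 0.00617148]
```

View pics/m12.png

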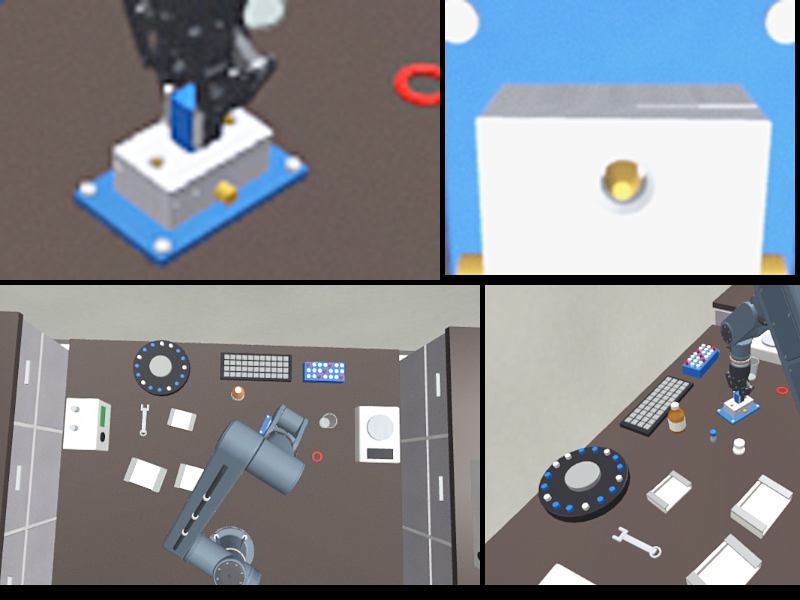

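Run:
```python
from h import *
d=load('wrist'); e=load('side'); im=np.zeros((600,800,3),np.uint8)
c=cv2.resize(d['rgb'][145:180,255:385],None,fx=6,fy=6,interpolation=cv2.INTER_CUBIC); im[:210,:780]=c
c=cv2.resize(e['rgb'][140:180,310:365],None,fx=9,fy=9,interpolation=cv2.INTER_CUBIC); im[220:580,:495]=c
save(im,'z12.png')
```

```text
(no output)
```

View pics/z12.png

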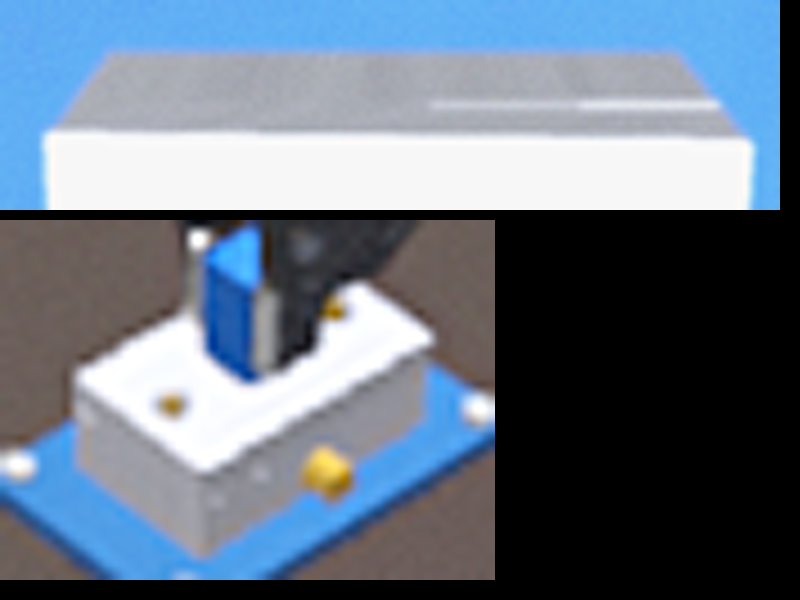

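The seam is closed all round. The bright sliver at right is about 0.4 mm of lower face showing because the cover is turned about 0.6°, which is within the hole clearance; it isn't a vertical gap. I'll relieve some of the side load and hold.

jog_arm(
  delta_pos=[
    [-0.004,0,0.028],
    [-0.008,0,0.03],
    [-0.008,0,0.03],
    [-0.008,0,0.03],
    [-0.008,0,0.03],
    [-0.008,0,0.03],
  ],
  rot=[
    [0.001,-0.006,0],
    [0.002,-0.012,0],
    [0.002,-0.012,0],
    [0.002,-0.012,0],
    [0.002,-0.012,0],
    [0.002,-0.012,0],
  ],
)

```text
time: 15.28
eef_pos: [560.8, -204.1, 54.4]
orientation: [-0.0, 0.98, -0.201, -0.0]
ft_force: [-6.0, 3.2, 25.7]
gripper_width: 22.6
```

Run:
```python
from h import *
plan([560.4,-204.0,54],-23.2); print(bot.get_state()['wrist_torque'])
d=grab('wrist'); e=grab('side'); im=np.zeros((600,800,3),np.uint8)
c=cv2.resize(d['rgb'][145:180,255:385],None,fx=6,fy=6,interpolation=cv2.INTER_CUBIC); im[:210,:780]=c
c=cv2.resize(e['rgb'][140:180,310:365],None,fx=9,fy=9,interpolation=cv2.INTER_CUBIC); im[220:580,:495]=c
save(im,'z13.png')
P=dep(d); print('plate top z by depth', np.median(P[172:180,270:300,2]),np.median(P[172:180,345:370,2]))
```

```text
t 15.28 pos [ 560.8 -204.1   54.4] yaw -23.22 tilt [-4.e-04  4.e-04 -1.e+00] F [-6.   3.2 25.7] w 22.6
SHIFT [-0.0028  0.0004  0.0028] mm [-0.4  0.1  0.4] ROT [-0.0004  0.001  -0.0006]
[ 0.50523326  0.79021474 -0.04782579]
plate top z by depth 47.64452502772758 47.56766740874107
```

View pics/z13.png

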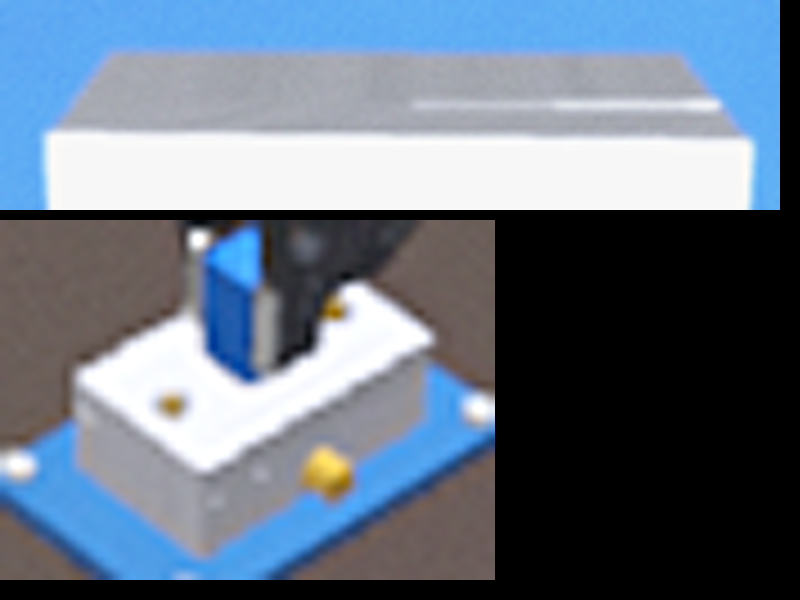

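The plate top measures 47.6 mm on both sides against an expected 48, the tool is vertical and the push is steady at 25 N. Handing in.

Run:
```python
from cell import bot
print(bot.finish_job())
s=bot.get_state(); print(s['time'],s['eef_pos'],s['ft_force'],s['gripper_width'])
```

```text
the job is handed in; nothing more can be done
None
the job is handed in; nothing more can be done
```

The cover is fitted over both dowels, pressed shut against the seal and still held. I handed the job in at about 15.4 s on the robot's clock. I slid it out of the mouth of the smallest dock by its blue grip, with no sideways load, then carried it over and lowered it onto the dowels.

**Last checks that agree:**
- **Height:** the tool stopped at 54.4 mm, the height I had predicted for flush, and stayed there as I pressed harder.
- **Force:** the upward force went from 7.5 to 17 N on contact, and I finished holding at about 25 N.
- **Plate:** its top measured 47.6 mm on both sides, against 48 mm expected and within the 2 mm calibration.
- **Pictures:** the seam looks closed in both the wrist and side views, and no bystander appears to have moved.

**Small disagreements:**
- **Cover turned slightly:** it sits about 0.6° off the lower half, within the hole clearance, so about 0.4 mm of the lower face shows at one corner.
- **Side load:** about 7 N of sideways force stayed while pressing, and my attempt to relieve it made no difference.

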